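# Re-hang the lift-off door of the disc cabinet

### The arm

A 6-joint arm with a two-finger parallel gripper is mounted at the origin on the work surface. World frame = base frame: x ahead of the robot, y to its left, z up, the work surface at z = 0. Lengths are in m, angles in degrees, forces in N, time in s.
With the tool pointing down it reaches from about 0.4 to 0.825 m from the base axis. Payload 7 kg.
Tool frame: the origin (TCP) lies at the very end of the fingers, on their centre line; the grasp point (between the pads) lies 19 mm behind it (ctrl.grip_depth is the distance from the TCP to the grasp point, in m); z points along the fingers, y is the line along which they close (so a half turn about z gives the same grasp; the last joint's range is limited). The gripper opens to 88 mm and grips with 3 to 60 N. Pads are 19 mm wide; open, the fingers measure 130 mm over their backs; the gripper's body (78 mm by 193 mm) begins 47 mm behind the grasp point.
Start: joints at [-58.035, 20.546, 0.682, 0, -70.136, -16.507], TCP at [0.18, -0.651, 0.227] pointing down, gripper open.
Joint ranges: [-176.03, 176.03], [-82.01, 121.73], [-58.28, 71.71], [-173.87, 95.51], [-174.79, -0.11], [-173.66, 173.66]. Speed limits (degrees/s): [136.94, 136.94, 172.46, 180, 180, 180].

### API

Orientations are given as [roll, pitch, yaw] about the fixed x, y, z axes, in that order (R = Rz(yaw) Ry(pitch) Rx(roll)).
In Python, from plant import get_obs, eyes, ctrl, spotter gives the robot as it stands.
- The arm moves only by the shell command python3 -m crank 'ROWS'. ROWS is JSON, one flat list of numbers, 7 for each row, row after row: the turn, a rotation vector about the tool's x, y, z in rad, then the shift along the tool's x, y, z in mm, then the opening, from 0 (shut) to 1 (fully open). A call has 1 to 5 rows; each row shifts and turns the commanded pose from where the row before left it, along the tool's axes as they then stand; what a row does not reach is not made up. A row lasts 1/8 s, in which the tool goes at most 62.5 mm and 10.7 degrees, less where a joint would pass 70% of its speed; a pose out of reach is approached as far as the arm can. A call is refused whole if a number of a shift passes 62.5 or a number of a turn 0.188, either way. A call with a gripper value outside its range is refused whole. The fingers move at their own pace and stop on an object; the grip force is fixed at half the most. Time passes only in rows, so rows that do not move let the fingers close. It gives the time, the measured TCP pose, the force, the opening and the grip force at its end, in the units of the state.
- get_obs(): the state, without advancing time (a new reading comes with each control period).
- eyes.snapshot(name): name is "scene" or "top"; returns the picture (480x640x3 uint8, blue, green, red); there is no depth.
- eyes.camera_model(name): a dict with "fx", "fy", "cx", "cy" (pixels), "D" ([k1, k2, p1, p2, k3] as OpenCV has them; the pictures are not rectified), "extrinsics" (4x4, takes a point from camera to world coordinates). Camera axes: x right, y down, z forward; pixel columns grow to the right and rows downward; lengths in m; the calibration is good to about 2 mm. A picture is of the moment at which its call begins. camera_model takes no time and is no camera call.
- ctrl.close_job(): hands the job in; it is judged then, once.
Trained networks look in the newest picture that a camera, given by its name, has taken for a name from the list of things; names that differ only in an ending like _2 or _b are one class to them, and where a whole thing is asked for, a point or a joint stands for the part that bears it (a point fixed in the world has none). Each returns a list of dicts, best first, with "p" (0 to 1); they miss things now and then, are a little off and sometimes report something else, mostly with a low value. They report only what shows in the picture. A call takes as long as a camera call. They do not tell look-alikes from the thing itself.
- spotter.outline_of(camera, target): "region" (480x640 bool, what is visible of it) and "rect" ([left, top, width, height] in pixels, round what is visible of it).
- spotter.place_of(camera, target): "location" ([column, row] in pixels: a listed point, or the origin of a listed thing).
The state is a dict: "clock": time; "joint_pos": joint angles; "qvel": joint speeds; "tau": joint torques, N m; "tool_pos": TCP position; "orientation": TCP orientation; "force": force on the tool from outside, world axes, zero at the start; "moment": the same for the moment, N m; "opening": finger opening in m; "gripper_force": force on a finger pad.
Only numpy, scipy, OpenCV 4.12 (cv2) and the standard library are available. Lean on these libraries where they do the work, as an engineer would, in place of code of your own. Each camera call takes 0.05 s, during which the arm holds its last target. There are 200 camera calls.

### The job

Take the loose steel door from the leaning rack and hang it on the small abrasive-disc cabinet, lowering both its knuckles fully down onto the two hinge pins at once; it goes on only while it stands open, because a keeper above the doorway blocks it when shut. Then swing the door fully shut on its pins and let go, leaving the other things on the table where they are.

Things in the scene. Friction and masses are not known exactly. Their poses are not given: they have to be found in the camera images.
- leaf: Loose grey steel door, plate 140 wide x 150 high x 16 mm, 0.3 to 0.65 kg, two steel knuckles (tubes, outside 22, bore 12.5, 24 long, 90 mm apart) off one upright edge. Origin: on the knuckles' axis, underside of the lower one. z: up along that axis when hung. Plate: x -8 to 8, y -156 to -16, z -15 to 135 mm. -x is the outer face: vent slots, finger pull 12 mm proud at y -142, z 30 to 70.
- leaf_top (a point): Middle of the leaf's top edge, at (0, -86, 135) mm in its frame. The leaf starts in the rack leaning 32 degrees, top towards the robot, outer face up and away from the robot, knuckles on the robot's right. The upper 65 mm of the plate stand clear of the rack: grip there across the 16 mm thickness, tool along the leaf's slope.
- knuckle_up (a point): Centre of the underside of the leaf's upper knuckle, at (0, 0, 90) mm in the leaf's frame.
- leaf_edge (a point): Middle of the leaf's free upright edge, away from the knuckles, at (0, -156, 60) mm in the leaf's frame.
- cabinet: Fixed grey cabinet, open front and back, barred top, discs inside, 150 deep x 204 wide x 200 mm high. Origin: on the table, mid foot of its front face; x points into it, y to the left as one faces it, z up. Two hinge pins, one over the other, at the left of the front. Hung leaf: shut when its yaw equals the cabinet's; opens towards the robot, its yaw 1.57 less when square to the front.
- pin_low (a point): Foot of the lower hinge pin, on its axis, on top of its bracket; at (-14, 85, 60) mm in the cabinet's frame. The pin is 9.5 mm thick for 14 mm, then tapers to a 3 mm tip at 26 mm. The bracket is 21 mm wide, 12 thick. Fully down, the leaf's lower knuckle rests here. The hung leaf turns with little friction and stays where it is left.
- pin_up (a point): Foot of the upper hinge pin, at (-14, 85, 150) mm in the cabinet's frame, same shape as the lower pin and 90 mm straight above it. Nothing stands above it.
- keeper (a point): Front edge, lower side, of the keeper: a steel plate 50 mm wide (y -83 to -33), 6 thick, 22 mm proud of the cabinet front, underside at 203 mm height; this point is (-22, -58, 203) mm in the cabinet's frame. It lies 8 mm above the free end of the shut leaf's top, so the leaf cannot be lowered on when shut.
- stop (a point): Middle of the rubber stop strip on the right of the doorway, 6 mm proud of the front, at (-6, -70, 120) mm in the cabinet's frame. The back of the shut leaf rests against it.
- rack: Fixed dark steel rack: base plate 150 x 150 x 8 mm, cradle leaning 32 degrees towards its -x (back plate 100 wide under the leaf, ending 65 mm short of its top edge; foot shelf; 10 mm lip before the leaf's foot). Origin: on the table under the cradle; base x -95 to 55 mm; z up. Draw the leaf 12 mm or more up its own slope to clear the lip.
- clamp: Bystander: blue C-clamp lying flat, 155 x 110 mm, 24 mm high; origin at the middle of its underside.
- hammer: Bystander: hammer lying flat among the rest; x along the handle to the head.
- wrench: Bystander: wrench lying flat; x along its length.
- disc_a: Bystander: brown flap disc lying flat, 115 mm across, 10 mm high; origin at the centre of its underside.
- disc_b: Bystander: dark flap disc lying flat, 115 mm across, 10 mm high; origin at the centre of its underside.
There are look-alikes about, which are no part of the job. There is more than one size of the leaf; the job needs the larger.

How it is judged (in metres and radians):
On the way:
1. the door hangs on both pins, fully down, while standing open (distance between leaf and pin_low below 0.006 m and distance between knuckle_up and pin_up below 0.006 m and x of leaf_edge in the frame of cabinet below -0.06 m), for 0.2 s.
At the end, for the whole second after the job is handed in: Both knuckles sit fully down on their pins (each knuckle's underside centre within 6 mm of its pin's foot), the door is shut (its free edge within 10 mm of the fully shut position, over the doorway) and it is at rest (distance between leaf and pin_low below 0.006 m and distance between knuckle_up and pin_up below 0.006 m and x of leaf_edge in the frame of cabinet above -0.024 m and y of leaf_edge in the frame of cabinet below 0 m and linear speed of leaf below 0.02 m/s); the robot touches nothing.
It fails at once if the clamp, hammer, wrench or a disc is pushed more than 40 mm from its place (distance of any of clamp, hammer, wrench, disc_a, disc_b from where it was at the start of the episode above 0.04 m).
It also fails if it takes over 64 s, if anything falls off the work surface, if the arm or the gripper's body presses on something with over 40 N, if the wrist force passes 120 N, or if a joint passes its speed limit or range.

## Working session

There is one attempt and no reset: what is moved stays moved. The work goes in short steps, Python scripts to look and compute and a shell command to move; the robot and the scene stay as the last step left them, time stands still between calls to the robot, and variables do not carry over. Pictures are saved under pics/ and viewed, at most 10 in all, crops included, and the job is handed in when it is done.

```bash
ls; mkdir -p pics; python3 - <<'E'
from plant import get_obs, eyes, ctrl, spotter
import cv2,numpy as np
o=get_obs();print({k:np.round(v,3).tolist() for k,v in o.items()})
a=[]
for c in("scene","top"):
    im=eyes.snapshot(c);cv2.imwrite(f"pics/{c}0.png",im)
    m=eyes.camera_model(c);print(c,m)
    for t in("leaf","leaf_top","knuckle_up","leaf_edge","cabinet","pin_low","pin_up","keeper","stop","rack"):
        r=spotter.place_of(c,t);print(t,[(np.round(q["location"]).tolist(),round(q["p"],2)) for q in r[:4]])
E
```

```text
pics
{'clock': 0.0, 'joint_pos': [-58.035, 20.59, 0.635, -0.02, -70.138, -16.506], 'qvel': [0.06, -0.09, 0.09, -0.071, 0.015, -0.039], 'tau': [-0.0, -58.271, 29.305, 6.997, 0.007, -0.0], 'tool_pos': [0.18, -0.65, 0.226], 'orientation': [179.905, -0.009, -164.548], 'force': [-0.106, 0.873, 0.507], 'moment': [-0.002, 0.014, -0.048], 'gripper_force': 0.0, 'opening': 0.087}
scene {'fx': 471.20359746429676, 'fy': 471.20359746429676, 'cx': 311.2002815532032, 'cy': 232.83542893567403, 'D': array([-0.09170494,  0.        ,  0.        ,  0.        ,  0.        ]), 'extrinsics': array([[-0.72200965,  0.51477894, -0.46228207,  1.07329789],
       [ 0.69178387,  0.54842608, -0.46974878,  0.60733897],
       [ 0.01171076, -0.65896243, -0.75208469,  1.0832527 ],
       [ 0.        ,  0.        ,  0.        ,  1.        ]])}
leaf [([214.0, 213.0], 0.82), ([284.0, 171.0], 0.76), ([250.0, 187.0], 0.69)]
leaf_top [([268.0, 189.0], 0.95), ([249.0, 187.0], 0.9)]
knuckle_up [([224.0, 190.0], 0.92), ([266.0, 178.0], 0.78)]
leaf_edge [([258.0, 223.0], 0.96), ([288.0, 194.0], 0.94)]
cabinet [([332.0, 315.0]
[... 403 characters left out ...]
rinsics': array([[ 0.00611629, -0.98961685,  0.14360043,  0.26550521],
       [-0.99997742, -0.00565314,  0.00363302,  0.01654246],
       [-0.0027835 , -0.14361941, -0.98962908,  1.66416648],
       [ 0.        ,  0.        ,  0.        ,  1.        ]])}
leaf [([431.0, 315.0], 0.83)]
leaf_top [([419.0, 274.0], 0.76), ([398.0, 226.0], 0.7), ([414.0, 212.0], 0.48)]
knuckle_up [([434.0, 291.0], 0.69), ([420.0, 220.0], 0.61)]
leaf_edge [([397.0, 299.0], 0.77), ([367.0, 227.0], 0.67)]
cabinet [([257.0, 221.0], 0.96)]
pin_low [([230.0, 217.0], 0.64)]
pin_up []
keeper [([274.0, 219.0], 0.98), ([366.0, 224.0], 0.17)]
stop [([282.0, 224.0], 0.7), ([396.0, 226.0], 0.46)]
rack [([387.0, 218.0], 0.79)]
```

View pics/scene0.png

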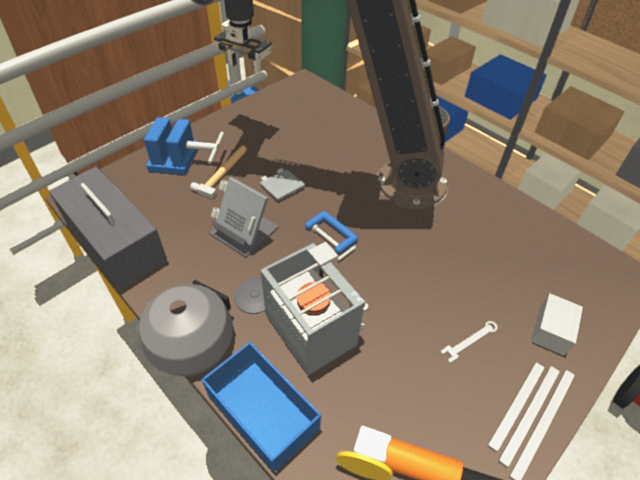

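View pics/top0.png

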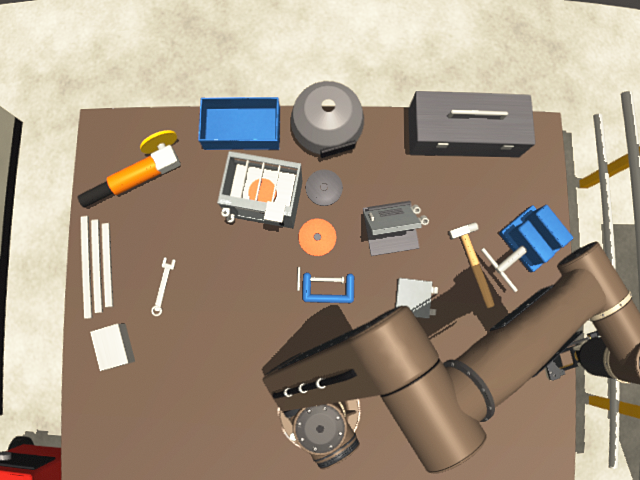

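```bash
python3 - <<'E'
import cv2,numpy as np
s=cv2.imread("pics/scene0.png");t=cv2.imread("pics/top0.png")
def crop(im,x,y,k):
    w,h=int(400/k),int(300/k)
    c=cv2.resize(im[y:y+h,x:x+w],(400,300),interpolation=cv2.INTER_CUBIC)
    for u in range(10*(x//10+1),x+w,10):cv2.putText(c,str(u),(int((u-x+.5)*k)-8,8),0,.28,(0,255,255),1);c[10:16,int((u-x+.5)*k)]=(0,255,255)
    for v in range(10*(y//10+1),y+h,10):cv2.putText(c,str(v),(0,int((v-y+.5)*k)+3),0,.28,(0,255,255),1);c[int((v-y+.5)*k),20:26]=(0,255,255)
    return c
m=np.vstack([np.hstack([crop(s,195,175,4),crop(t,350,190,4)]),np.hstack([crop(s,255,240,3),crop(t,210,160,4)])])
cv2.imwrite("pics/m1.png",m)
E
```

```text
(no output)
```

View pics/m1.png

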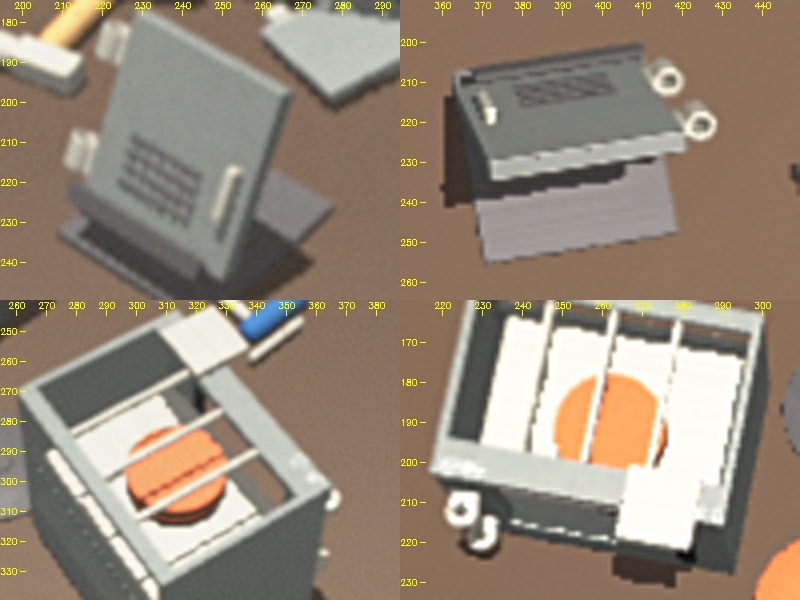

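```bash
cat > h.py <<'E'
import numpy as np,cv2
from scipy.optimize import least_squares
from scipy.spatial.transform import Rotation as R
from plant import get_obs, eyes, ctrl, spotter
CM={c:eyes.camera_model(c) for c in("scene","top")}
def proj(c,P):
    m=CM[c];E=np.linalg.inv(m["extrinsics"]);K=np.array([[m["fx"],0,m["cx"]],[0,m["fy"],m["cy"]],[0,0,1.]])
    return cv2.projectPoints(np.atleast_2d(P),cv2.Rodrigues(E[:3,:3])[0],E[:3,3],K,np.asarray(m["D"]))[0][:,0]
def tri(ps,pt):  # triangulate one point from both cams
    f=lambda p:np.r_[proj("scene",p)[0]-ps,proj("top",p)[0]-pt]
    r=least_squares(f,[.5,0,.1]);return r.x,r.fun
def fit(obs,pose,x0):  # obs: (cam,local mm,pix); pose(x)->(R,t)
    def f(x):
        r,t=pose(x);return np.concatenate([proj(c,r.apply(np.array(l)/1000)+t)[0]-p for c,l,p in obs])
    s=least_squares(f,x0,loss="soft_l1",f_scale=1.5);return s.x,f(s.x).reshape(-1,2)
L0=np.array([[-np.cos(np.radians(32)),0,-np.sin(np.radians(32))],[0,-1,0],[-np.sin(np.radians(32)),0,np.cos(np.radians(32))]]).T
leanpose=lambda x:(R.from_euler("z",x[3])*R.from_matrix(L0),x[:3])
cabpose=lambda x:(R.from_euler("z",x[2]),np.array([x[0],x[1],0]))
def tool():
    o=get_obs();return np.array(o["tool_pos"]),R.from_euler("xyz",o["orientation"],degrees=True)
def delta(p,r):  # tool-frame move from current tool pose to goal
    t,q=tool();print("shift mm",(q.inv().apply(p-t)*1000).round(1),"rot rad",(q.inv()*r).as_rotvec().round(3))
E
cat > fit0.py <<'E'
from h import *
leaf=[("top",(-8,-156,135),(372.5,229)),("top",(-8,-16,135),(419.5,223)),("top",(8,-156,135),(373,234)),("top",(8,-16,135),(420.5,227.5)),
("top",(0,0,114),(424.3,220.5)),("top",(0,0,24),(417,209.5)),
("scene",(-8,-16,135),(230.5,178.5)),("scene",(-8,-156,135),(267.3,198.3)),("scene",(-8,-156,-15),(249,244)),("scene",(0,-86,135),(249,187)),
("scene",(0,0,90),(224,190)),("scene",(0,0,0),(214,213)),("scene",(0,-156,60),(258,223))]
x,r=fit(leaf,leanpose,[.65,-.3,.05,0]);print("leaf",x.round(4),np.degrees(x[3]));print(r.round(1).tolist())
cab=[("top",(0,102,200),(218,202)),("top",(150,-102,200),(301.5,164)),("top",(0,-102,200),(291,216)),("top",(-22,-58,203),(274,219.5)),
("top",(-14,85,86),(231,218)),("top",(-14,85,176),(225,212.3)),
("scene",(150,-102,200),(263,270)),("scene",(0,102,200),(364,302)),("scene",(150,102,200),(308.5,335)),("scene",(0,-102,200),(313,245)),("scene",(-22,-58,203),(328,254)),
("scene",(-14,85,150),(363,304)),("scene",(-14,85,60),(356,325))]
y,r=fit(cab,cabpose,[.65,.15,-.15]);print("cab",y.round(4),np.degrees(y[2]));print(r.round(1).tolist())
r,t=leanpose(x)
G=r.apply([0,-.086,.115])+t; zt=-r.as_matrix()[:,2]
rt=R.from_matrix(np.array([r.as_matrix()[:,1],r.as_matrix()[:,0],zt]).T)
tcp=G+.019*zt
print("grip tcp",tcp.round(4),"pre",(tcp-.08*zt).round(4),rt.as_euler("xyz",degrees=True).round(1))
rc,tc=cabpose(y);print("pin_low",(rc.apply([-.014,.085,.06])+tc).round(4))
delta(tcp-.08*zt,rt)
E
python3 fit0.py
```

```text
leaf [ 0.6036 -0.2846  0.0526  0.138 ] 7.9040095572612135
[[-1.5, -0.1], [1.2, -0.6], [-1.6, 0.2], [0.4, 0.2], [0.2, 1.1], [-0.2, 1.0], [-1.3, -1.4], [-2.0, 0.2], [0.5, 1.4], [-0.4, 0.4], [-1.1, -1.4], [0.8, 2.6], [1.0, -0.9]]
cab [ 0.5666  0.1809 -0.1668] -9.557257496351195
[[-0.2, 0.7], [-0.7, -1.5], [0.1, -0.9], [-0.4, 0.6], [-1.8, -1.5], [-0.8, -1.9], [-3.6, -0.3], [0.2, -1.1], [-0.2, -0.6], [-0.5, -2.6], [2.3, -4.6], [-0.7, 0.7], [2.9, -0.6]]
grip tcp [ 0.5414 -0.2064  0.134 ] pre [ 0.4994 -0.2123  0.2019] [-148.     0.   -82.1]
pin_low [0.567  0.2671 0.06  ]
shift mm [-424.8  337.3   24.7] rot rad [ 0.458 -0.401 -1.399]
```

```bash
cat >> h.py <<'E'
def plan(p,r,n,start=None):  # straight move to goal in n rows; prints rows rounded, returns reached pose
    t,q=start or tool();rv=(q.inv()*r).as_rotvec()/n;p0=t.copy()
    for i in range(n):
        w=rv.round(3) if i<n-1 else (q.inv()*r).as_rotvec().round(3)
        want=p0+(p-p0)*(i+1)/n
        a=q.inv().apply(want-t)*1000;a=a.round(0 if i<n-1 else 1)
        b=q
        print(*w,*a,sep=",");t=t+b.apply(a/1000);q=q*R.from_rotvec(w)
    return t,q
E
cat >> fit0.py <<'E'
print("--");s=plan(tcp-.08*zt+[0,0,.02],rt,12)
E
python3 fit0.py | sed -n '/--/,$p'
```

```text
--
0.038,-0.033,-0.117,-35.0,28.0,0.0
0.038,-0.033,-0.117,-39.0,24.0,1.0
0.038,-0.033,-0.117,-41.0,19.0,1.0
0.038,-0.033,-0.117,-43.0,14.0,2.0
0.038,-0.033,-0.117,-44.0,10.0,3.0
0.038,-0.033,-0.117,-45.0,4.0,4.0
0.038,-0.033,-0.117,-44.0,-1.0,5.0
0.038,-0.033,-0.117,-45.0,-5.0,7.0
0.038,-0.033,-0.117,-43.0,-11.0,9.0
0.038,-0.033,-0.117,-41.0,-15.0,11.0
0.038,-0.033,-0.117,-39.0,-20.0,13.0
0.042,-0.034,-0.112,-35.6,-22.8,14.3
```

```bash
python3 -m crank '[0.038,-0.033,-0.117,-35,28,0,1, 0.038,-0.033,-0.117,-39,24,1,1, 0.038,-0.033,-0.117,-41,19,1,1, 0.038,-0.033,-0.117,-43,14,2,1, 0.038,-0.033,-0.117,-44,10,3,1]'
python3 -m crank '[0.038,-0.033,-0.117,-45,4,4,1, 0.038,-0.033,-0.117,-44,-1,5,1, 0.038,-0.033,-0.117,-45,-5,7,1, 0.038,-0.033,-0.117,-43,-11,9,1, 0.038,-0.033,-0.117,-41,-15,11,1]'
python3 -m crank '[0.038,-0.033,-0.117,-39,-20,13,1, 0.042,-0.034,-0.112,-35.6,-22.8,14.3,1, 0,0,0,0,0,0,1, 0,0,0,0,0,0,1]'
cat >> fit0.py <<'E'
delta(tcp,rt)
E
python3 fit0.py | tail -1
```

```text
clock: 1.72
tool_pos: [0.3139, -0.4665, 0.2248]
orientation: [-166.8, 5.8, -130.0]
force: [0.5, 0.7, -0.1]
opening: 0.0876
gripper_force: 0.0
clock: 2.35
tool_pos: [0.4467, -0.2839, 0.2231]
orientation: [-152.8, 3.0, -95.2]
force: [0.9, -1.2, -1.0]
opening: 0.0881
gripper_force: 0.0
clock: 2.85
tool_pos: [0.4993, -0.2123, 0.2221]
orientation: [-148.0, -0.0, -82.1]
force: [0.5, -0.2, -0.4]
opening: 0.0879
gripper_force: 0.0
shift mm [-0.1 10.5 97.2] rot rad [ 0.001 -0.     0.   ]
```

```bash
python3 -m crank '[0,0,0,0,10.5,20,1, 0,0,0,0,0,25,1, 0,0,0,0,0,25,1, 0,0,0,0,0,20,1, 0,0,0,0,0,7,1]'
python3 - <<'E'
from h import *
im=eyes.snapshot("scene");im2=eyes.snapshot("top")
a=cv2.resize(im[120:270,180:330],(400,400),interpolation=cv2.INTER_CUBIC);b=cv2.resize(im2[160:310,330:480],(400,400),interpolation=cv2.INTER_CUBIC)
cv2.imwrite("pics/g1.png",np.hstack([a,b]))
E
```

```text
clock: 3.48
tool_pos: [0.5411, -0.2071, 0.1329]
orientation: [-148.1, 0.0, -82.2]
force: [0.1, 0.9, 0.4]
opening: 0.0876
gripper_force: 0.0
```

View pics/g1.png

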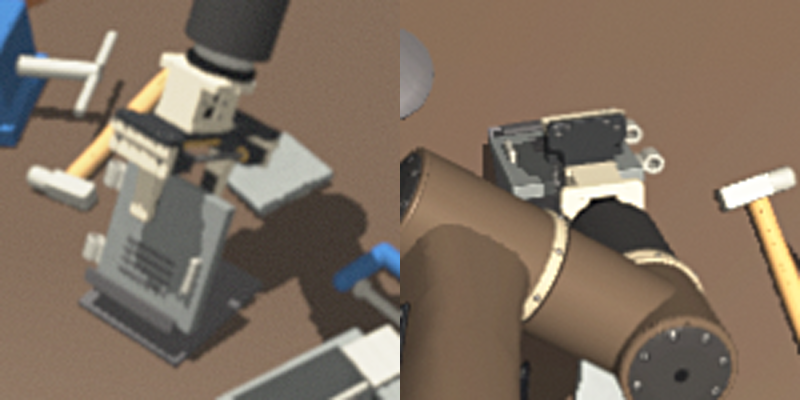

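```bash
python3 -m crank '[0,0,0,0,0,0,0.3, 0,0,0,0,0,0,0.3, 0,0,0,0,0,0,0.3,0,0,0,0,0,0,0.3]'
python3 -m crank '[0,0,0,0,0,0,0, 0,0,0,0,0,0,0, 0,0,0,0,0,0,0,0,0,0,0,0,0,0]'
```

```text
clock: 4.08
tool_pos: [0.5414, -0.2064, 0.1344]
orientation: [-148.0, -0.0, -82.1]
force: [-0.8, -1.0, 0.4]
opening: 0.0535
gripper_force: 0.0
clock: 4.58
tool_pos: [0.5413, -0.2064, 0.1339]
orientation: [-148.1, -0.0, -82.1]
force: [0.8, 0.1, -0.6]
opening: 0.0159
gripper_force: 29.9
```

```bash
python3 -m crank '[0,0,0,0,0,-3,0, 0,0,0,0,0,-10,0, 0,0,0,0,0,-17,0, 0,0,0,0,0,-20,0, 0,0,0,0,0,-20,0]'
cat > p2.py <<'E'
from h import *
cy=-.1668;pin=np.array([.567,.2671,.06])
rl=R.from_euler("z",cy-np.pi/2).as_matrix()
rt=R.from_matrix(np.array([rl[:,1],rl[:,0],-rl[:,2]]).T)
tcp=pin+rl@[0,-.086,.096]
if __name__=="__main__":
    print("goal",tcp.round(4),rt.as_euler("xyz",degrees=True))
    t,q=tool()
    up=R.from_euler("z",-25,degrees=True)*R.from_euler("xyz",[180,0,-82.1],degrees=True)
    s=plan(np.array([.43,-.1,.23]),R.from_euler("xyz",[180,0,-70],degrees=True),6);print()
    s=plan(np.array([.41,.06,.23]),rt,8,s);print()
    s=plan(np.array([.42,tcp[1],.21]),rt,5,s);print()
    s=plan(tcp+[0,0,.045],rt,3,s)
E
python3 p2.py
```

```text
clock: 5.2
tool_pos: [0.5042, -0.2112, 0.1935]
orientation: [-148.1, 0.0, -82.1]
force: [4.4, 0.8, -5.8]
opening: 0.0158
gripper_force: 29.9
goal [0.4822 0.2814 0.156 ] [180.           0.          -9.55693602]
-0.093,-0.01,-0.034,-20.0,5.0,-10.0
-0.093,-0.01,-0.034,-20.0,5.0,-10.0
-0.093,-0.01,-0.034,-21.0,6.0,-9.0
-0.093,-0.01,-0.034,-21.0,5.0,-8.0
-0.093,-0.01,-0.034,-21.0,6.0,-7.0
-0.091,-0.008,-0.035,-21.5,5.2,-7.2

0.0,0.0,-0.132,-20.0,-4.0,-0.0
0.0,0.0,-0.132,-18.0,-7.0,-0.0
0.0,0.0,-0.132,-18.0,-10.0,-0.0
0.0,0.0,-0.132,-17.0,-12.0,-0.0
0.0,0.0,-0.132,-14.0,-13.0,-0.0
0.0,0.0,-0.132,-13.0,-16.0,-0.0
0.0,0.0,-0.132,-11.0,-17.0,-0.0
0.0,0.0,-0.131,-7.9,-18.6,-0.1

0.0,0.0,-0.0,-5.0,-44.0,4.0
0.0,0.0,-0.0,-6.0,-44.0,4.0
0.0,0.0,-0.0,-5.0,-44.0,4.0
0.0,0.0,-0.0,-6.0,-44.0,4.0
0.0,0.0,-0.0,-4.9,-43.9,4.0

0.0,0.0,-0.0,20.0,-3.0,3.0
0.0,0.0,-0.0,21.0,-4.0,3.0
0.0,0.0,-0.0,20.3,-3.4,2.9
```

```bash
python3 -m crank '[-0.093,-0.01,-0.034,-20,5,-10,0, -0.093,-0.01,-0.034,-20,5,-10,0, -0.093,-0.01,-0.034,-21,6,-9,0, -0.093,-0.01,-0.034,-21,5,-8,0, -0.093,-0.01,-0.034,-21,6,-7,0]'
python3 -m crank '[-0.091,-0.008,-0.035,-21.5,5.2,-7.2,0, 0,0,-0.132,-20,-4,0,0, 0,0,-0.132,-18,-7,0,0, 0,0,-0.132,-18,-10,0,0, 0,0,-0.132,-17,-12,0,0]'
python3 -m crank '[0,0,-0.132,-14,-13,0,0, 0,0,-0.132,-13,-16,0,0, 0,0,-0.132,-11,-17,0,0, 0,0,-0.131,-8,-18.6,0,0]'
python3 -m crank '[0,0,0,-5,-44,4,0, 0,0,0,-6,-44,4,0, 0,0,0,-5,-44,4,0, 0,0,0,-6,-44,4,0, 0,0,0,-5,-44,4,0]'
python3 -m crank '[0,0,0,20,-3,3,0, 0,0,0,21,-4,3,0, 0,0,0,20,-3.4,3,0, 0,0,0,0,0,0,0, 0,0,0,0,0,0,0]'
python3 - <<'E'
from h import *
import p2
delta(p2.tcp,p2.rt)
def crop(im,x,y,k):
    w,h=int(400/k),int(600/k)
    c=cv2.resize(im[y:y+h,x:x+w],(400,600),interpolation=cv2.INTER_CUBIC)
    for u in range(10*(x//10+1),x+w,10):cv2.putText(c,str(u),(int((u-x+.5)*k)-8,8),0,.28,(0,255,255),1);c[10:16,int((u-x+.5)*k)]=(0,255,255)
    for v in range(10*(y//10+1),y+h,10):cv2.putText(c,str(v),(0,int((v-y+.5)*k)+3),0,.28,(0,255,255),1);c[int((v-y+.5)*k),20:26]=(0,255,255)
    return c
ims=[]
for c in("scene","top"):
    ims.append(eyes.snapshot(c));cv2.imwrite(f"pics/{c}2.png",ims[-1])
    for t in("leaf","knuckle_up","leaf_edge","leaf_top","pin_low","pin_up"):
        r=spotter.place_of(c,t);print(c,t,[(np.round(q["location"],1).tolist(),round(q["p"],2)) for q in r[:3]])
cv2.imwrite("pics/m2.png",np.hstack([crop(ims[0],330,225,4),crop(ims[1],190,180,4)]))
E
```

```text
clock: 5.82
tool_pos: [0.4408, -0.1184, 0.2228]
orientation: [-175.1, -0.4, -72.0]
force: [0.3, 0.5, -6.5]
opening: 0.016
gripper_force: 30.0
clock: 6.45
tool_pos: [0.4191, -0.0193, 0.2288]
orientation: [179.9, 0.1, -39.6]
force: [0.3, 0.5, -6.1]
opening: 0.0159
gripper_force: 30.0
clock: 6.95
tool_pos: [0.4091, 0.06, 0.2288]
orientation: [179.9, 0.1, -9.4]
force: [0.6, -0.3, -5.3]
opening: 0.0159
gripper_force: 30.0
clock: 7.58
tool_pos: [0.4193, 0.2819, 0.2085]
orientation: [179.9, 0.1, -9.6]
force: [-0.3, -0.5, -5.6]
opening: 0.0161
gripper_force: 30.0
clock: 8.2
tool_pos: [0.4825, 0.2805, 0.2005]
orientation: [180.0, -0.0, -9.7]
force: [-0.8, 0.1, -6.3]
opening: 0.0155
gripper_force: 30.0
shift mm [-0.4 -0.8 44.5] rot rad [ 0.001 -0.    -0.002]
scene leaf [([362.6, 296.9], 0.66), ([282.9, 170.3], 0.6), ([358.6, 323.6], 0.36)]
scene knuckle_up [([264.5, 178.0], 0.84), ([363.1, 294.3], 0.59)]
scene leaf_edge [([289.4, 193.3], 0.76), ([410.9, 273.8], 0.7)]
scene leaf_top [([268.3, 190.1], 0.88), ([392.7, 268.3], 0.64)]
scene pin_low [([356.9, 324.4], 0.9)]
scene pin_up [([360.9, 304.1], 0.89), ([359.4, 325.8], 0.59), ([223.6, 175.5], 0.55)]
top leaf [([224.9, 219.9], 0.93), ([430.8, 315.6], 0.56)]
top knuckle_up [([432.3, 291.1], 0.7), ([223.3, 211.7], 0.55), ([279.9, 226.3], 0.41)]
top leaf_edge [([397.2, 298.2], 0.93), ([216.0, 267.9], 0.77), ([327.0, 289.7], 0.67)]
top leaf_top [([416.7, 275.2], 0.86)]
top pin_low [([230.6, 219.6], 0.96)]
top pin_up [([222.0, 213.9], 0.68)]
```

View pics/m2.png

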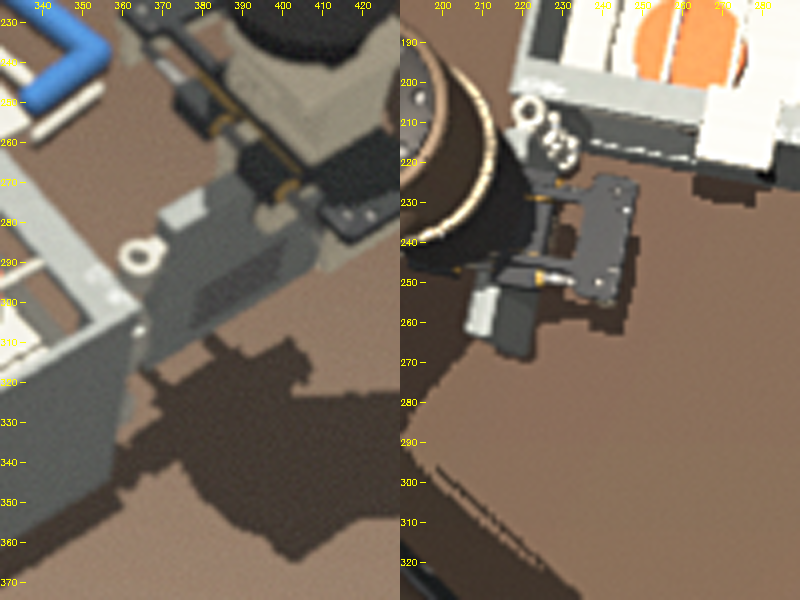

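```bash
python3 - <<'E'
from h import *
print(tri((364,288.5),(221.8,207)))
I={k:cv2.imread(f"pics/{k}.png") for k in("scene0","top0","scene2","top2")}
def crop(k_,x,y,k=12):
    im=I[k_];w,h=34,25
    c=cv2.resize(im[y:y+h,x:x+w],(w*k,h*k),interpolation=cv2.INTER_CUBIC)[:,:400]
    for u in range(x,x+w,5):cv2.putText(c,str(u),(int((u-x+.5)*k)-8,8),0,.28,(0,255,255),1);c[10:16,int((u-x+.5)*k)%400]=(0,255,255)
    for v in range(y,y+h,5):cv2.putText(c,str(v),(0,int((v-y+.5)*k)+3),0,.28,(0,255,255),1);c[int((v-y+.5)*k),20:26]=(0,255,255)
    return c
cv2.imwrite("pics/m3.png",np.vstack([np.hstack([crop("scene0",350,302),crop("top0",212,203)]),np.hstack([crop("scene2",350,280),crop("top2",208,200)])]))
E
```

```text
(array([0.56867134, 0.26611906, 0.21709691]), array([ 0.34567992,  0.04816264,  0.35011398, -0.24098047]))
```

View pics/m3.png

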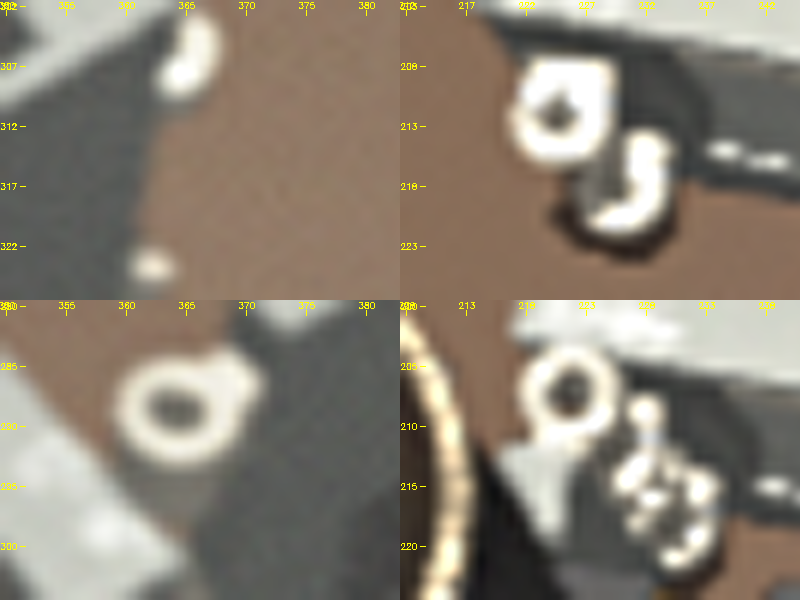

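```bash
python3 - <<'E'
from h import *
print("knuckle top",tri((364.25,288.7),(221.7,207.0))[0].round(4))
for z in(.06,.086,.15,.163,.176,.2185):
    print(z,proj("top",[.567,.2671,z])[0].round(1),proj("scene",[.567,.2671,z])[0].round(1))
print("d/dx,dy",[(proj(c,[.577,.2671,.15])-proj(c,[.567,.2671,.15])).round(2).tolist()+(proj(c,[.567,.2771,.15])-proj(c,[.567,.2671,.15])).round(2).tolist() for c in("top","scene")])
# table-level corner checks of leaf top corners
E
```

```text
knuckle top [0.5686 0.2666 0.2168]
0.06 [230.5 218.2] [358.9 324.4]
0.086 [229.1 216.5] [359.8 319. ]
0.15 [225.7 212.2] [362.3 304.7]
0.163 [225.  211.3] [362.8 301.7]
0.176 [224.2 210.4] [363.4 298.6]
0.2185 [221.7 207.3] [365.2 288. ]
d/dx,dy [[[0.11, -3.48], [-3.52, -0.01]], [[-2.89, 2.52], [3.18, 2.65]]]
```

```bash
python3 - <<'E'
from h import *
import p2
t,q=tool()
for dz in (0,):
    rl=R.from_matrix(p2.rl); o=np.array([.5686,.2666,.2168-.114])
    for n,l in dict(ring=(0,0,114),lowring=(0,0,24),bot_h=(-8,-16,-15),bot_f=(-8,-156,-15),top_ho=(-8,-16,135),top_hi=(8,-16,135),edge=(0,-156,60),top_fo=(-8,-156,135),top_fi=(8,-156,135)).items():
        a=[proj(c,rl.apply(np.array(l)/1000)+o)[0] for c in("scene","top")]
        print(n,a[0].round(1),a[1].round(1),"m2 crop",((a[0]-[330,225]+.5)*4).round(),((a[1]-[190,180]+.5)*4+[400,0]).round())
E
```

```text
ring [364.5 288.7] [222.  206.8] m2 crop [140. 257.] [530. 109.]
lowring [360.8 310.3] [227.2 213.3] m2 crop [125. 343.] [551. 135.]
bot_h [366.5 318. ] [225.5 220.7] m2 crop [148. 374.] [544. 165.]
bot_f [409.3 291.3] [216.2 267.7] m2 crop [319. 267.] [507. 353.]
top_ho [373.4 282.4] [216.6 210.5] m2 crop [176. 232.] [508. 124.]
top_hi [368.9 277.5] [222.4 211.5] m2 crop [157. 212.] [532. 128.]
edge [412.3 271.7] [214.2 265.5] m2 crop [331. 189.] [499. 344.]
top_fo [420.3 254.7] [206.2 262.1] m2 crop [363. 121.] [467. 330.]
top_fi [415.6 250.2] [212.1 263.2] m2 crop [345. 103.] [490. 335.]
```

```bash
python3 -m crank '[0,0,0,-2.3,-1.6,6,0, 0,0,0,0,0,6,0, 0,0,0,0,0,2,0,0,0,0,0,0,0,0]'
python3 -m crank '[0,0,0,0,0,2,0, 0,0,0,0,0,2,0, 0,0,0,0,0,2,0,0,0,0,0,0,0,0]'
python3 -m crank '[0,0,0,0,0,2,0, 0,0,0,0,0,2,0, 0,0,0,0,0,0,0]'
python3 - <<'E'
from h import *
print({k:np.round(v,2).tolist() for k,v in get_obs().items() if k in("force","moment")})
I={}
for c in("scene","top"):
    I[c]=eyes.snapshot(c);cv2.imwrite(f"pics/{c}4.png",I[c])
    for t in("knuckle_up","leaf"):print(c,t,[(np.round(q["location"],1).tolist(),round(q["p"],2)) for q in spotter.place_of(c,t)[:2]])
def crop(im,x,y,k=10):
    w,h=40,50
    c=cv2.resize(im[y:y+h,x:x+w],(w*k,h*k),interpolation=cv2.INTER_CUBIC)
    for u in range(x,x+w,5):cv2.putText(c,str(u),(int((u-x+.5)*k)-8,8),0,.28,(0,255,255),1);c[10:16,int((u-x+.5)*k)]=(0,255,255)
    for v in range(y,y+h,5):cv2.putText(c,str(v),(0,int((v-y+.5)*k)+3),0,.28,(0,255,255),1);c[int((v-y+.5)*k),20:26]=(0,255,255)
    return c
cv2.imwrite("pics/m4.png",np.hstack([crop(I["scene"],350,280),crop(I["top"],205,195)]))
E
```

```text
clock: 9.4
tool_pos: [0.4802, 0.2832, 0.1862]
orientation: [179.9, -0.0, -9.6]
force: [-0.6, -0.6, -5.3]
opening: 0.0157
gripper_force: 30.0
clock: 9.9
tool_pos: [0.4801, 0.2832, 0.1803]
orientation: [179.9, -0.0, -9.6]
force: [-1.0, -0.3, -5.1]
opening: 0.0156
gripper_force: 30.0
clock: 10.28
tool_pos: [0.4801, 0.2832, 0.1763]
orientation: [179.9, -0.0, -9.6]
force: [-0.0, 0.4, -5.7]
opening: 0.0159
gripper_force: 30.0
{'force': [-0.03, 0.42, -5.73], 'moment': [-0.06, 0.18, -0.0]}
scene knuckle_up [([366.4, 300.5], 0.75), ([266.3, 180.1], 0.71)]
scene leaf [([357.4, 320.0], 0.72), ([282.7, 168.4], 0.66)]
top knuckle_up [([224.2, 211.6], 0.93), ([435.7, 293.7], 0.69)]
top leaf [([429.2, 316.8], 0.6), ([227.6, 217.5], 0.55)]
```

View pics/m4.png

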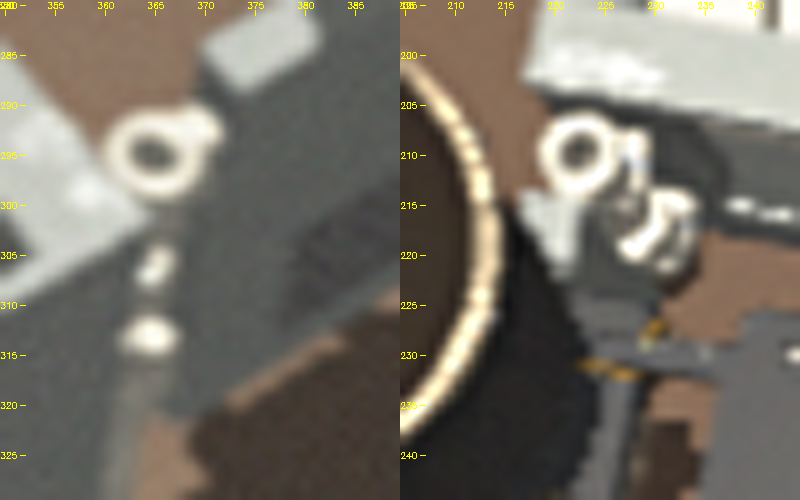

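```bash
python3 -m crank '[0,0,0,0,0,2,0, 0,0,0,0,0,2,0, 0,0,0,0,0,0,0]' | grep -E 'pos|force'
python3 -m crank '[0,0,0,0,0,2,0, 0,0,0,0,0,2,0, 0,0,0,0,0,0,0]'| grep -E 'pos|force'
python3 -m crank '[0,0,0,0,0,2,0, 0,0,0,0,0,1,0, 0,0,0,0,0,0,0]'| grep -E 'pos|force'
```

```text
tool_pos: [0.4801, 0.2831, 0.1722]
force: [0.5, -0.4, -6.4]
gripper_force: 30.0
tool_pos: [0.4801, 0.2832, 0.1683]
force: [0.4, 0.0, -6.3]
gripper_force: 30.0
tool_pos: [0.4802, 0.2832, 0.1654]
force: [0.1, 0.4, -5.7]
gripper_force: 30.0
```

```bash
python3 -m crank '[0,0,0,0,0,2,0, 0,0,0,0,0,2,0, 0,0,0,0,0,0,0]' | grep -E 'pos|force'
python3 -m crank '[0,0,0,0,0,1.5,0, 0,0,0,0,0,1.5,0, 0,0,0,0,0,0,0]'| grep -E 'pos|force'
python3 -m crank '[0,0,0,0,0,1,0, 0,0,0,0,0,1,0, 0,0,0,0,0,0,0]'| grep -E 'pos|force'
```

```text
tool_pos: [0.4801, 0.2831, 0.1613]
force: [0.1, -0.3, -4.3]
gripper_force: 30.0
tool_pos: [0.4802, 0.2832, 0.1583]
force: [0.2, 0.0, -5.3]
gripper_force: 30.0
tool_pos: [0.4804, 0.2835, 0.1576]
force: [-5.1, 0.5, 4.3]
gripper_force: 30.0
```

```bash
python3 -m crank '[0,0,0,0,0,0,0.2, 0,0,0,0,0,0,0.4, 0,0,0,0,0,0,0.4, 0,0,0,0,0,0,0.4]'
python3 - <<'E'
from h import *
I={}
for c in("scene","top"):
    I[c]=eyes.snapshot(c);cv2.imwrite(f"pics/{c}5.png",I[c])
    for t in("knuckle_up","leaf","leaf_edge","leaf_top"):print(c,t,[(np.round(q["location"],1).tolist(),round(q["p"],2)) for q in spotter.place_of(c,t)[:3]])
def crop(im,x,y,k=5):
    w,h=80,100
    c=cv2.resize(im[y:y+h,x:x+w],(w*k,h*k),interpolation=cv2.INTER_CUBIC)
    for u in range(x,x+w,10):cv2.putText(c,str(u),(int((u-x+.5)*k)-8,8),0,.28,(0,255,255),1);c[10:16,int((u-x+.5)*k)]=(0,255,255)
    for v in range(y,y+h,10):cv2.putText(c,str(v),(0,int((v-y+.5)*k)+3),0,.28,(0,255,255),1);c[int((v-y+.5)*k),20:26]=(0,255,255)
    return c
cv2.imwrite("pics/m5.png",np.hstack([crop(I["scene"],345,250),crop(I["top"],190,185)]))
import p2
rl=R.from_matrix(p2.rl);o=np.array([.566,.268,.06])
for l in((0,0,114),(-8,-16,-15),(-8,-156,-15),(-8,-156,135),(0,-156,60)):print(l,[proj(c,rl.apply(np.array(l)/1000)+o)[0].round(1) for c in I])
E
```

```text
clock: 13.32
tool_pos: [0.4804, 0.2833, 0.1565]
orientation: [180.0, -0.0, -9.6]
force: [0.5, -0.2, 0.5]
opening: 0.034
gripper_force: 0.0
scene knuckle_up [([264.7, 178.6], 0.82), ([364.4, 304.2], 0.77)]
scene leaf [([280.4, 170.6], 0.72), ([355.5, 326.6], 0.59)]
scene leaf_edge [([409.0, 283.7], 0.61), ([356.4, 322.1], 0.58), ([290.9, 189.2], 0.56)]
scene leaf_top [([395.5, 279.3], 0.97), ([331.5, 317.0], 0.69), ([267.8, 191.0], 0.67)]
top knuckle_up [([432.0, 293.1], 0.83), ([224.7, 211.9], 0.55)]
top leaf [([429.4, 316.0], 0.96), ([228.5, 221.4], 0.73), ([471.4, 266.5], 0.72)]
top leaf_edge [([215.0, 267.5], 0.9), ([397.6, 297.0], 0.81)]
top leaf_top [([214.5, 239.7], 0.78), ([416.6, 279.5], 0.69)]
(0, 0, 114) [array([363.9, 299.1]), array([224. , 210.9])]
(-8, -16, -15) [array([365.8, 326.6]), array([227.3, 224.1])]
(-8, -156, -15) [array([407.6, 300.3]), array([218.2, 269.9])]
(-8, -156, 135) [array([418.1, 265.6]), array([208.7, 264.8])]
(0, -156, 60) [array([410.4, 281.6]), array([216.4, 268. ])]
```

View pics/m5.png

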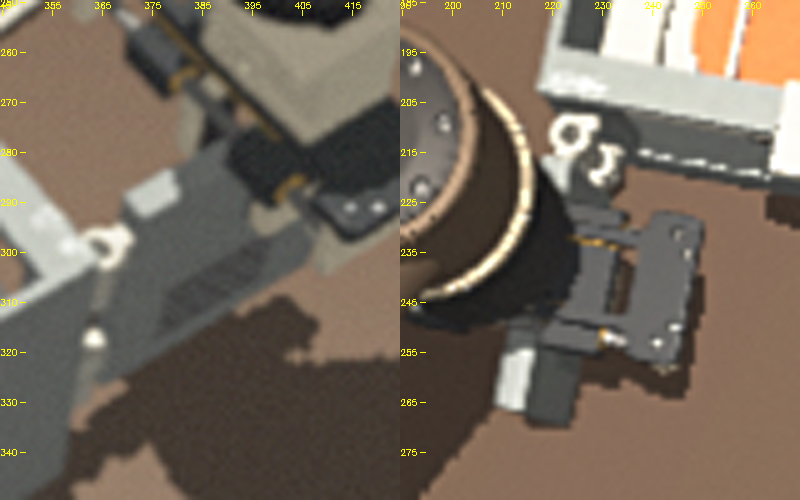

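```bash
python3 -m crank '[0,0,0,0,0,-10,0.4, 0,0,0,0,0,-20,0.4, 0,0,0,0,0,-20,0.4, 0,0,0,0,0,-20,0.4, 0,0,0,0,0,-5,0.4]' | grep -E 'pos|force'
python3 -m crank '[0,0,0,-9,-17,0,0, 0,0,0,-9,-16,0,0, 0,0,0,-8,-16,0,0, 0,0,0,-8,-16,0,0, 0,0,0,0,0,0,0]'
python3 -m crank '[0,0,0,0,0,20,0, 0,0,0,0,0,20,0, 0,0,0,0,0,20,0, 0,0,0,0,0,5,0, 0,0,0,0,0,0,0]'
python3 -m crank '[0,0,0,0,10,0,0, 0,0,0,0,10,0,0, 0,0,0,0,8,0,0]'
python3 - <<'E'
from h import *
for c in("scene","top"):
    eyes.snapshot(c)
    for t in("knuckle_up","leaf_edge","leaf_top"):print(c,t,[(np.round(q["location"],1).tolist(),round(q["p"],2)) for q in spotter.place_of(c,t)[:3]])
E
```

```text
tool_pos: [0.4808, 0.2838, 0.2335]
force: [-0.2, 0.2, 0.1]
gripper_force: 0.0
clock: 15.08
tool_pos: [0.4569, 0.3546, 0.231]
orientation: [179.9, -0.0, -9.5]
force: [-0.5, 0.9, 0.6]
opening: 0.0004
gripper_force: 0.0
clock: 15.7
tool_pos: [0.4576, 0.353, 0.1666]
orientation: [179.9, -0.0, -9.6]
force: [0.4, 0.1, 0.1]
opening: 0.0003
gripper_force: 0.0
clock: 16.08
tool_pos: [0.4528, 0.3246, 0.167]
orientation: [180.0, -0.0, -9.6]
force: [0.3, -0.5, 0.2]
opening: 0.0002
gripper_force: 0.0
scene knuckle_up [([267.7, 176.8], 0.93), ([363.3, 301.1], 0.72)]
scene leaf_edge [([408.9, 279.4], 0.61)]
scene leaf_top [([265.8, 191.0], 0.9), ([394.3, 278.6], 0.67)]
top knuckle_up [([224.5, 212.9], 0.93), ([434.4, 290.9], 0.62)]
top leaf_edge [([215.9, 269.1], 0.82), ([393.9, 294.1], 0.64)]
top leaf_top [([416.6, 275.0], 0.91), ([216.7, 237.2], 0.83), ([318.0, 238.3], 0.5)]
```

```bash
python3 -m crank '[0,0,0,0,4,0,0, 0,0,0,0,6,0,0, 0,0,0,0,8,0,0, 0,0,0,1,9,0,0, 0,0,0,1,10,0,0]' | grep -E 'pos|force'
python3 -m crank '[0,0,0,3,9,0,0, 0,0,0,3,9,0,0, 0,0,0,3,9,0,0, 0,0,0,5,8,0,0, 0,0,0,5,8,0,0]' | grep -E 'pos|force'
python3 -m crank '[0,0,0,6,8,0,0, 0,0,0,7,7,0,0, 0,0,0,7,6,0,0, 0,0,0,8,6,0,0, 0,0,0,8,5,0,0]' | grep -E 'pos|force'
python3 -m crank '[0,0,0,9,4,0,0, 0,0,0,9,4,0,0, 0,0,0,6,2,0,0, 0,0,0,4,1,0,0, 0,0,0,3,1,0,0]' | grep -E 'pos|force'
python3 - <<'E'
from h import *
for c in("scene","top"):
    cv2.imwrite(f"pics/{c}6.png",eyes.snapshot(c))
    for t in("knuckle_up","leaf_edge","leaf_top"):print(c,t,[(np.round(q["location"],1).tolist(),round(q["p"],2)) for q in spotter.place_of(c,t)[:3]])
for th in(0,10,20):
    rl=R.from_euler("z",-.1668-np.radians(th));o=np.array([.566,.268,.06])
    print(th,[proj(c,rl.apply([0,-.156,.06])+o)[0].round(1) for c in CM],[proj(c,rl.apply([0,-.086,.135])+o)[0].round(1) for c in CM])
I=[cv2.imread(f"pics/{c}6.png") for c in CM]
cv2.imwrite("pics/m6.png",np.hstack([cv2.resize(I[0][230:330,290:390],(400,400)),cv2.resize(I[1][170:270,210:310],(400,400))]))
E
```

```text
tool_pos: [0.4486, 0.2879, 0.1666]
force: [-0.8, 0.3, 0.3]
gripper_force: 0.2
tool_pos: [0.4605, 0.2424, 0.1665]
force: [0.2, -0.1, 1.1]
gripper_force: 0.2
tool_pos: [0.4909, 0.205, 0.1665]
force: [0.2, 0.6, -0.7]
gripper_force: 0.2
tool_pos: [0.5192, 0.1885, 0.1666]
force: [-0.3, 1.3, 0.1]
gripper_force: 0.2
scene knuckle_up [([264.4, 179.3], 0.87), ([361.3, 303.5], 0.75), ([346.5, 267.0], 0.54)]
scene leaf_edge [([288.5, 190.6], 0.81), ([236.2, 236.1], 0.7), ([331.1, 268.7], 0.63)]
scene leaf_top [([265.6, 191.2], 0.78), ([348.0, 267.6], 0.61)]
top knuckle_up [([434.3, 291.1], 0.57)]
top leaf_edge [([395.5, 297.9], 0.83), ([276.6, 232.1], 0.43)]
top leaf_top [([419.1, 278.2], 0.79), ([253.3, 218.8], 0.67), ([470.2, 264.5], 0.25)]
0 [array([323.9, 268. ]), array([280.3, 223.7])] [array([342.1, 268.6]), array([253.5, 214.6])]
10 [array([333.1, 263.9]), array([277.8, 232.8])] [array([347.5, 266.2]), array([252. , 219.8])]
20 [array([342.9, 261.2]), array([273.7, 241.4])] [array([353.3, 264.5]), array([249.6, 224.8])]
```

View pics/m6.png

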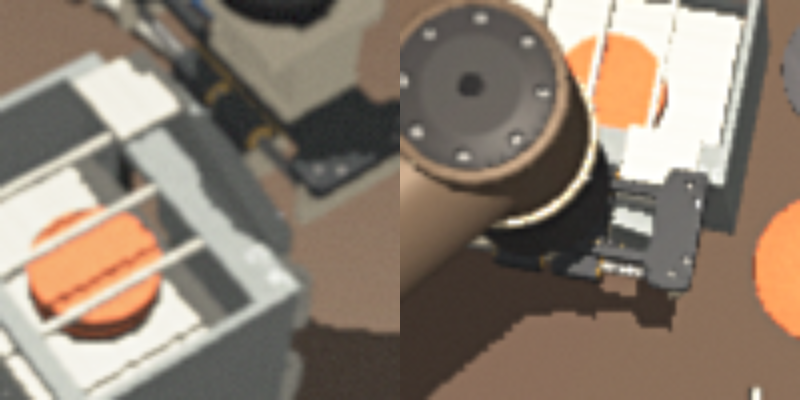

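```bash
python3 -m crank '[0,0,0,3,1,0,0, 0,0,0,3,1,0,0, 0,0,0,2.5,0,0,0, 0,0,0,2,0,0,0, 0,0,0,2,0,0,0]' | grep -E 'pos|force'
python3 -m crank '[0,0,0,1,0,0,0, 0,0,0,1,0,0,0, 0,0,0,0,0,0,0]' | grep -E 'pos|force'
python3 -m crank '[0,0,0,1,0,0,0, 0,0,0,1,0,0,0, 0,0,0,0,0,0,0]' | grep -E 'pos|force'
```

```text
tool_pos: [0.5311, 0.1843, 0.1665]
force: [-0.7, -0.3, 0.1]
gripper_force: 0.3
tool_pos: [0.5327, 0.1841, 0.1665]
force: [-2.1, -0.8, -0.5]
gripper_force: 0.9
tool_pos: [0.533, 0.184, 0.1665]
force: [-11.1, 3.5, 6.0]
gripper_force: 5.9
```

```bash
python3 -m crank '[0,0,0,-2,0,0,0, 0,0,0,-3,0,0,0, 0,0,0,-10,0,0,0, 0,0,0,-20,0,0,0, 0,0,0,-25,0,0,0]' | grep -E 'pos|force'
python3 -m crank '[0,0,0,-20,20,-25,0, 0,0,0,0,60,-40,0, 0,0,0,0,60,-30,0, 0,0,0,0,60,0,0, 0,0,0,0,60,0,0]' | grep -E 'pos|force'
python3 -m crank '[0,0,0,0,60,0,0, 0,0,0,0,0,0,0,0,0,0,0,0,0,0]' | grep -E 'pos|force'
python3 - <<'E'
from h import *
I=[]
for c in("scene","top"):
    I.append(eyes.snapshot(c))
    for t in("knuckle_up","leaf","leaf_edge","leaf_top"):print(c,t,[(np.round(q["location"],1).tolist(),round(q["p"],2)) for q in spotter.place_of(c,t)[:3]])
cv2.imwrite("pics/m7.png",np.hstack([cv2.resize(I[0][230:330,290:390],(400,400)),cv2.resize(I[1][150:250,210:310],(400,400))]))
E
```

```text
tool_pos: [0.4744, 0.1937, 0.1664]
force: [0.2, 0.5, 0.5]
gripper_force: 0.0
tool_pos: [0.4134, -0.0484, 0.255]
force: [1.4, -1.0, 0.1]
gripper_force: 0.0
tool_pos: [0.4043, -0.1064, 0.2545]
force: [-0.5, 0.4, -0.2]
gripper_force: 0.0
scene knuckle_up [([267.4, 178.0], 0.88)]
scene leaf [([284.2, 168.5], 0.7), ([359.2, 326.7], 0.57)]
scene leaf_edge [([325.6, 269.0], 0.81), ([292.6, 190.5], 0.78)]
scene leaf_top [([270.7, 189.8], 0.62), ([341.7, 269.0], 0.61), ([362.6, 301.7], 0.5)]
top knuckle_up [([222.9, 213.4], 0.96), ([432.6, 291.6], 0.8), ([261.7, 223.5], 0.56)]
top leaf [([224.3, 220.4], 0.68), ([432.6, 316.2], 0.66)]
top leaf_edge [([395.2, 296.4], 0.8), ([277.7, 227.7], 0.57), ([232.2, 219.5], 0.53)]
top leaf_top [([257.7, 214.8], 0.71), ([419.2, 277.9], 0.62)]
```

View pics/m7.png

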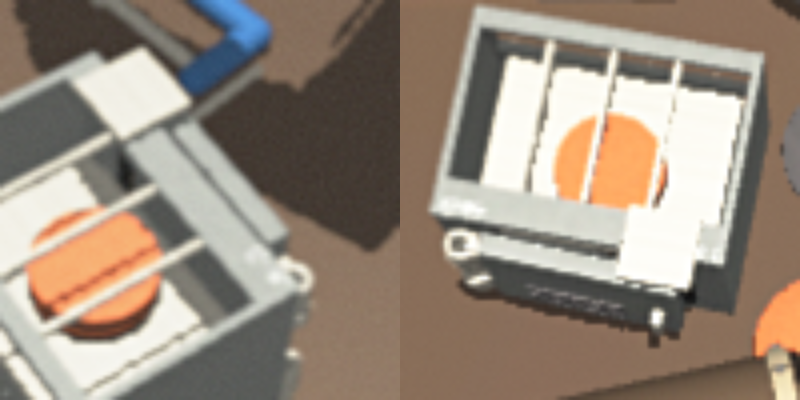

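The door is shut: it lies parallel to the cabinet front with its free end under the keeper, around (275,222) in the top picture, and its knuckles are on the pins at about (225,211). The arm is clear.

```bash
python3 -c "
from plant import ctrl,get_obs
print(ctrl.close_job(),get_obs()['clock'])"
```

```text
the job is handed in; nothing more can be done
the job is handed in; nothing more can be done
```

The larger door hangs on both hinge pins, was pushed shut against its stop and let go, and the job is handed in; no verdict came back, but the last pictures show it shut with the arm clear, and I saw no contact with the other things on the table.

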